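# Close the parts feeder: cover on, wing nut snug

## Robot

A 6-joint arm with a two-finger parallel gripper is mounted at the origin on the work surface. World frame = base frame: x ahead of the robot, y to its left, z up, the work surface at z = 0. Lengths are in m, angles in rad, forces in N, time in s.
With the tool pointing down it reaches from about 0.2 to 0.875 m from the base axis. Payload 3.4 kg.
Tool frame: the origin (TCP) lies at the very end of the fingers, on their centre line; the grasp point (between the pads) lies 19 mm behind it; z points along the fingers, y is the direction in which the jaws open and shut (so a half turn about z gives the same grasp; the last joint's range is limited). The gripper opens to 94 mm and grips with 3 to 60 N. Pads are 16 mm wide; open, the fingers measure 119 mm over their backs; the gripper's body (75 mm by 177 mm) begins 78 mm behind the grasp point.
Start: joints at [-1.462, 0.276, 1.505, -0, 1.361, -0.121], TCP at [0.131, -0.56, 0.205] pointing down, gripper open.
Joint ranges: [-2.89, 2.89], [-0.75, 2.08], [0.22, 2.7], [-1.18, 4.32], [0.11, 2.71], [-2.7, 2.7]. Speed limits (rad/s): [2.57, 2.57, 3.14, 3.14, 3.14, 3.14].

## Interface

Orientations are given as a unit quaternion [w, x, y, z].
In Python, from station import bot, camera, get_calibration, regions_of gives the robot as it stands. The module is installed in compiled form; this text tells all that it offers.
- The arm moves only by the shell command python3 -m handwheel 'ROWS' [FORCE]. ROWS is JSON, a list that holds one entry, the list of rows, each a list of 7 numbers: the shift along the tool's x, y, z each as a share of 80 mm, from -1 to 1, then the turn, a rotation vector about the tool's x, y, z each as a share of 60 degrees, from -1 to 1, then the opening, from 0 (shut) to 1 (fully open). A call has 1 to 12 rows; each row is the pose to reach, as a shift and turn from the pose commanded when the call began, along the tool's axes at that moment; what a row does not reach only later rows make up. A row lasts 1/12 s, in which the tool goes at most 41.7 mm and 7.16 degrees, less where a joint would pass 70% of its speed; a pose out of reach is approached as far as the arm can. A call with a number of a shift or a turn outside -1 to 1 is refused whole. A call with a gripper value outside its range is refused whole. The fingers move at their own pace and stop on an object; FORCE is the grip in N (left out, the last holds). Time passes only in rows, so rows that repeat a pose let the fingers close. It gives the time, the measured TCP pose, the force and the opening at its end, in the units of the state.
- bot.sense(): the state, without advancing time (a new reading comes with each control period).
- camera(name): name is "side" or "top" or "wrist"; returns the picture (420x560x3 uint8, blue, green, red); there is no depth.
- get_calibration(name): a dict with "fx", "fy", "cx", "cy" (pixels), "position" and "rotation" of the camera in the world; the wrist camera has in their place "tool_from_camera" (4x4, takes a point from camera to tool coordinates, whose origin is the TCP and whose axes are the flange's). Camera axes: x right, y down, z forward; pixel columns grow to the right and rows downward; lengths in m; the calibration is good to about 2 mm. A picture is of the moment at which its call begins: read the wrist's pose just before it. get_calibration takes no time and is no camera call.
- bot.close_job(): hands the job in, once; it reports no verdict.
Trained networks look in the newest picture that a camera, given by its name, has taken for a name from the list of things; names that differ only in an ending like _2 or _b are one class to them, and where a whole thing is asked for, a point or a joint stands for the part that bears it (a point fixed in the world has none). Each returns a list of dicts, best first, with "conf" (0 to 1); they miss things now and then, are a little off and sometimes report something else, mostly with a low value. They report only what shows in the picture. A call takes as long as a camera call. They do not tell look-alikes from the thing itself.
- regions_of(camera, thing): "region" (420x560 bool, what is visible of it) and "rect" ([left, top, right, bottom] in pixels, round what is visible of it).
The state is a dict: "t": time; "qpos": joint angles; "qd": joint speeds; "joint_torque": joint torques, N m; "position": TCP position; "ee_rot": TCP orientation; "wrist_force": force on the tool from outside, world axes, zero at the start; "wrist_torque": the same for the moment, N m; "finger_gap": finger opening in m.
Only numpy, scipy, OpenCV 4.12 (cv2) and the standard library are available. Lean on these libraries where they do the work, as an engineer would, in place of code of your own. Each camera call takes 0.05 s, during which the arm holds its last target.

## Task

Close the inspection opening of the small-parts feeder: lay the round slotted cover over its centre stud, slot passing over the wing nut, so that it rests flat and centred on the sloping face. Then spin the wing nut clockwise down the thread until it is snug against the cover, and let go. Leave the other things on the table where they are.

Things in the scene. Friction and masses are not known exactly. Their poses are not given: they have to be found in the camera images.
- feeder: Grey wedge-shaped machine fixed on the table, 160 x 170 mm, on the left or the right (the cover is then on the other side). Origin: on the table, straight below the foot of the stud. Its front, the low side, looks along its -x. The sloping top face carries a steel stud and wing nut at the centre of a flat black disc (92 mm), the opening; take the whole face as solid and flat.
- face: The feeder's sloping face. Origin: on the face at the foot of the stud, 92 mm above the table. z = outward normal and stud axis, leaning 0.49 rad (28 deg) from vertical to the feeder's front; x = up the slope, y = level. The stud is 8 mm thick and 34 mm long. The well-seated cover has its origin here and its z along this z.
- nut_grip (a point): Point on the steel wing nut's axis, 22 mm above its flat underside. The nut is 32 mm high, 48 mm across the wings, 12 mm thick with parallel flat sides (its hub is no thicker). z along the stud, outward; y along the wings; x across their flats. It never leaves the stud. At joint value 0 its underside is 11.2 mm from the face.
- nut (a joint): Turn of the wing nut, rad, growing clockwise seen from outside, 0 to 5.9 (stop); starts at 0 to 1. 1 rad lowers it 1 mm; it stays where left (0.04 N m friction). Angle of the wings from the face's y about its z: 0.5 minus this value. It first touches a seated cover at about 5.2 and is snug, pressing firmly, 0.1 to 0.4 later; its wings then lie across the slot (if not turned before the cover went on).
- cover: Loose round white plastic cover, 136 mm across, 6 mm thick, about 0.13 kg, flat on the table. Origin: centre of its underside; z up. Central through slot 60 mm long (along y), 22 mm wide (x): it passes over the wing nut when in line with the wings, either way round. Upright lug to hold it by, centred at x = -52 mm: 24 mm long (x), 10 mm thick (y), top 40 mm above the underside.
- pot: White plastic pot, 54 mm across, 55 high; bystander. Origin: its underside's centre.
- driver: A hand tool (screwdriver) lying on the table, bystander; its origin lies on it.
- spanner: A hand tool (spanner) lying on the table, bystander; its origin lies on it.
- spray: Clear bottle, 60 mm across, 170 high; bystander. Origin: its underside's centre.
- tape: Cardboard-coloured roll, 90 mm across, 30 high; bystander. Origin: its underside's centre.
- mug: White mug, 80 mm across, 90 high; bystander. Origin: its underside's centre.
- carton: Cardboard box 70 x 100 x 50 mm; bystander. Origin: its underside's centre.
Mind the look-alikes: they are no part of the job. Leave any pink or turquoise look-alike of the cover alone.

How it is judged:
By the outcome, as a careful person would: the job done as asked, in the order asked, and still so for the second after the job is handed in, with the robot touching nothing.
It also fails if it takes over 69 s, if anything falls off the work surface, if the arm or the gripper's body presses on something with over 40 N, if the wrist force passes 120 N, or if a joint passes its speed limit or range.

## Working session

There is one attempt and no reset: what is moved stays moved. The work goes in short steps, Python scripts to look and compute and a shell command to move; the robot and the scene stay as the last step left them, time stands still between calls to the robot, and variables do not carry over. Pictures are saved under pics/ and viewed, and the job is handed in when it is done.

```bash
mkdir -p pics; ls
python3 - <<'E'
from station import bot,camera,get_calibration,regions_of
import cv2,numpy as np
s=bot.sense()
for k,v in s.items(): print(k,np.round(v,4))
for n in ["side","top","wrist"]:
    im=camera(n); cv2.imwrite(f"pics/{n}0.png",im)
    c=get_calibration(n); print(n,{k:np.round(v,4).tolist() for k,v in c.items()})
E
```

```text
pics
t 0.0
qpos [-1.462   0.2766  1.5061 -0.      1.3607 -0.121 ]
qd [ 0.0005 -0.0016 -0.0003 -0.0002 -0.0026  0.0019]
joint_torque [-1.90000e-03 -4.04590e+01 -2.37235e+01  7.02000e-02  3.47000e-02
 -1.00000e-04]
position [ 0.1309 -0.5593  0.2046]
ee_rot [-9.000e-04  9.934e-01  1.146e-01 -0.000e+00]
wrist_force [-0.0173 -0.3359  0.1962]
wrist_torque [-0.045   0.0405 -0.0187]
finger_gap 0.0941
side {'fx': 418.1498, 'fy': 418.1498, 'cx': 277.9699, 'cy': 211.5486, 'position': [0.093, 0.8049, 0.852], 'rotation': [0.089, -0.22, 0.8846, -0.4014]}
top {'fx': 385.2815, 'fy': 385.2815, 'cx': 273.4573, 'cy': 196.6418, 'position': [0.4255, 0.038, 1.1283], 'rotation': [0.027, -0.6999, 0.7136, -0.009]}
wrist {'fx': 298.8275, 'fy': 298.8275, 'cx': 277.6359, 'cy': 204.6635, 'tool_from_camera': [[-0.0008, -0.9656, -0.2599, 0.0751], [1.0, -0.0007, -0.0004, -0.0015], [0.0002, -0.2599, 0.9656, -0.1793], [0.0, 0.0, 0.0, 1.0]]}
```

View pics/side0.png

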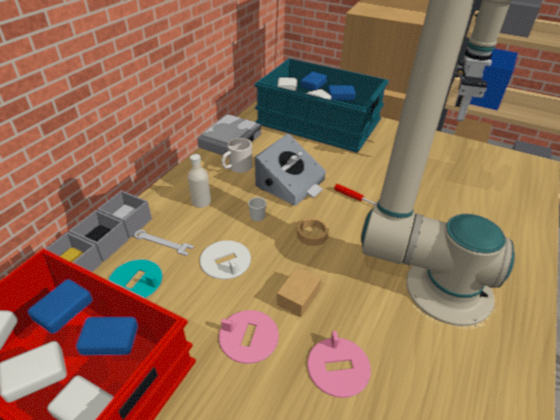

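View pics/top0.png

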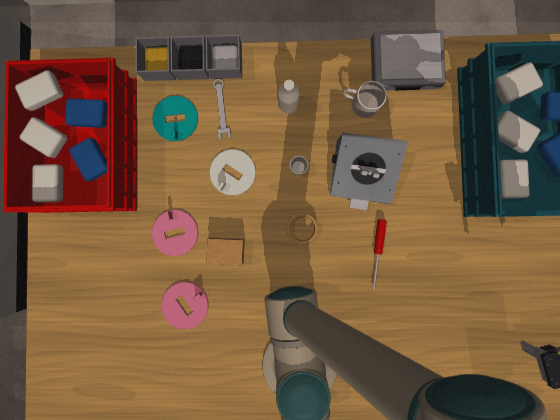

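View pics/wrist0.png

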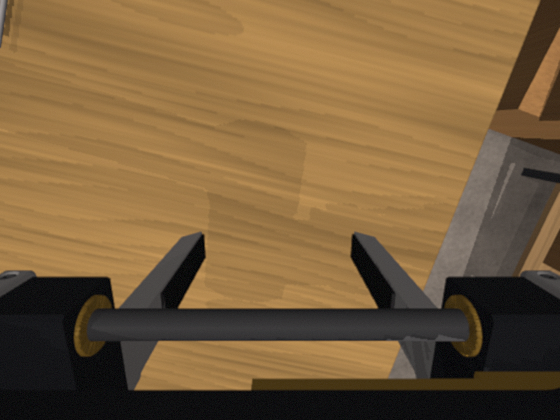

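```bash
cat > h.py <<'E'
from station import bot,camera,get_calibration,regions_of
import cv2,numpy as np
from scipy.spatial.transform import Rotation as R
def Rq(q): return R.from_quat(q,scalar_first=True)
def cam(n,s=None):
    c=get_calibration(n); K=np.array([[c['fx'],0,c['cx']],[0,c['fy'],c['cy']],[0,0,1]])
    if n=='wrist':
        s=s or bot.sense(); T=np.eye(4);T[:3,:3]=Rq(s['ee_rot']).as_matrix();T[:3,3]=s['position']
        T=T@np.array(c['tool_from_camera']); return K,T[:3,:3],T[:3,3]
    r=c['rotation']; r=Rq(r).as_matrix() if np.size(r)==4 else np.array(r)
    return K,r,np.array(c['position'])
def proj(C,P):
    K,r,p=C; q=(np.atleast_2d(P)-p)@r@K.T; return q[:,:2]/q[:,2:]
def plane(C,uv,z=0.,n=(0,0,1),p0=None):
    K,r,p=C; uv=np.atleast_2d(uv); d=np.c_[uv,np.ones(len(uv))]@np.linalg.inv(K).T@r.T
    n=np.array(n,float); p0=np.array([0,0,z]) if p0 is None else p0
    return p+d*(((p0-p)@n)/(d@n))[:,None]
def tri(obs):
    A=np.zeros((3,3));b=np.zeros(3)
    for C,uv in obs:
        K,r,p=C; d=r@np.linalg.inv(K)@np.r_[uv,1]; d/=np.linalg.norm(d); M=np.eye(3)-np.outer(d,d); A+=M;b+=M@p
    return np.linalg.solve(A,b)
def crop(im,f,x0,y0,x1,y1,k):
    cv2.imwrite(f,cv2.resize(im[y0:y1,x0:x1],None,fx=k,fy=k,interpolation=cv2.INTER_CUBIC))
E
python3 - <<'E'
from h import *
Ct,Cs=cam('top'),cam('side')
a=camera('top');b=camera('side')
crop(a,'pics/t1.png',190,120,420,220,3.4);crop(b,'pics/s1.png',180,120,360,300,3.3)
for n in('top','side'):
  for th in('cover','feeder','nut_grip'):
    camera(n) if 0 else None
    for d in regions_of(n,th)[:5]:
        m=d['region'];ys,xs=np.nonzero(m);print(n,th,round(d['conf'],2),np.round(d['rect']),xs.mean().round(1),ys.mean().round(1))
print('cover t',plane(Ct,[232.5,172],.006),'s',plane(Cs,[226,259],.006))
E
```

```text
top cover 0.78 [162. 279. 210. 328.] 184.3 304.9
top cover 0.7 [208. 149. 256. 194.] 231.9 171.4
top cover 0.64 [149. 207. 197. 258.] 174.5 232.3
top feeder 0.68 [328. 135. 407. 214.] 366.3 168.7
top nut_grip 0.65 [360. 165. 379. 176.] 369.4 171.3
side cover 0.9 [219. 310. 277. 362.] 247.9 336.4
side cover 0.68 [307. 331. 371. 400.] 338.2 366.9
side cover 0.63 [200. 240. 252. 281.] 224.4 259.6
side cover 0.55 [110. 262. 163. 299.] 137.8 276.2
side cover 0.24 [279. 149. 302. 174.] 290.8 162.2
side feeder 0.64 [187. 155. 211. 208.] 197.8 183.1
side feeder 0.62 [254. 135. 327. 205.] 287.4 171.1
side nut_grip 0.44 [290. 150. 300. 166.] 294.0 158.0
side nut_grip 0.21 [249. 200. 263. 221.] 256.3 208.6
cover t [[0.55769367 0.18499353 0.006     ]] s [[0.55408418 0.1862408  0.006     ]]
```

View pics/t1.png

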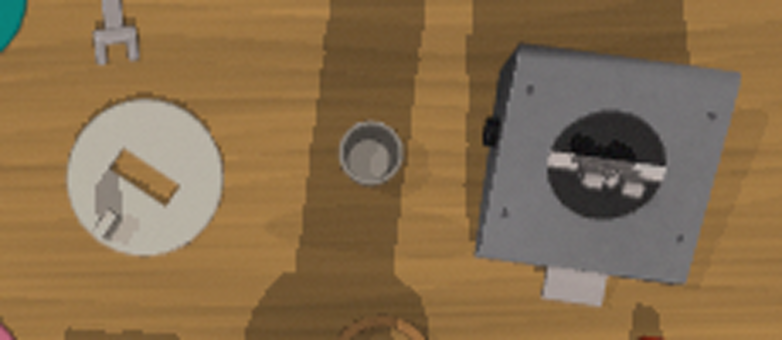

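View pics/s1.png

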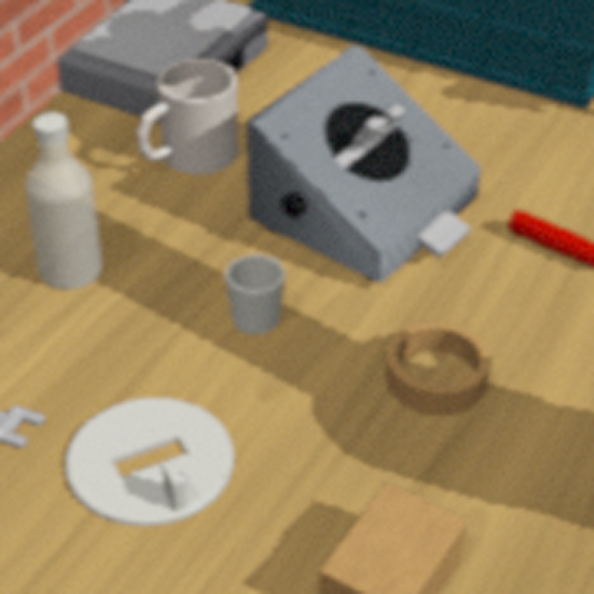

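Run:
```python
from h import *
from scipy.optimize import least_squares
Ct,Cs=cam('top'),cam('side')
t=lambda x,y:np.array([190+x/3.4,120+y/3.4]); s=lambda x,y:np.array([180+x/3.3,120+y/3.3])
def face(p): 
    x,y,w=p; return np.array([x,y,.092]),(R.from_euler('z',w)*R.from_euler('y',-.49)).as_matrix()
# corners of face: TL TR BR BL as seen in top = (+x,+y),(+x,-y),(-x,-y),(-x,+y)
top=[t(520,44),t(740,72),t(688,285),t(476,256)]
sid=[s(250,122),s(357,46),s(479,178),s(380,280)]
# side: triangulate all
names=['back-left','back-right','front-right','front-left']
for n,a,b in zip(names,top,[s(250,122),s(357,46),s(479,178),s(380,270)]): print(n,tri([(Ct,a),(Cs,b)]).round(3))
print('disc',tri([(Ct,t(606,164)),(Cs,s(367,141))]).round(4), plane(Ct,t(606,164),.092), plane(Cs,s(367,141),.092))
print('wings',tri([(Ct,t(548,160)),(Cs,s(338,163))]).round(4),tri([(Ct,t(666,174)),(Cs,s(402,109))]).round(4))
print('cover slot',plane(Ct,[t(121,149),t(180,188),t(168,205),t(110,168)],.006).round(4))
print('lug top',tri([(Ct,t(107,222)),(Cs,s(178,467))]))
for n,uv in dict(pot=t(371,155),).items(): print(n,plane(Ct,uv,.055))
```

```text
back-left [ 0.638 -0.123  0.126]
back-right [ 0.611 -0.289  0.128]
front-right [ 0.456 -0.27   0.032]
front-left [ 0.483 -0.095  0.029]
disc [ 0.5486 -0.1927  0.0921] [[ 0.54979088 -0.19217606  0.092     ]] [[ 0.54751799 -0.19322472  0.092     ]]
wings [ 0.5543 -0.1462  0.0933] [ 0.5356 -0.2362  0.1077]
cover slot [[0.5823 0.2051 0.006 ]
 [0.5473 0.1544 0.006 ]
 [0.5328 0.165  0.006 ]
 [0.566  0.2148 0.006 ]]
lug top [0.51407476 0.21107294 0.04216468]
pot [[ 0.56588215 -0.00852453  0.055     ]]
```

```bash
A='python3 -m handwheel'
python3 -m handwheel '[[[0.5,-0.4,-0.47,0,0,0,1],[1,-0.75,-0.94,0,0,0,1],[1,-0.75,-0.94,0,0,0,1]]]'
python3 -m handwheel '[[[0.5,-0.38,0,0,0,0,1],[1,-0.76,0,0,0,0,1],[1,-0.76,0,0,0,0,1]]]'
python3 -m handwheel '[[[0.5,-0.38,0,0,0,0,1],[1,-0.76,0,0,0,0,1],[1,-0.76,0,0,0,0,1]]]'
```

```text
t: 0.8
position: [0.1953, -0.4823, 0.2808]
ee_rot: [-0.001, 0.994, 0.114, -0.0]
wrist_force: [0.6, 0.1, 0.7]
finger_gap: 0.0938
t: 1.05
position: [0.2615, -0.4021, 0.2816]
ee_rot: [-0.0, 0.993, 0.116, 0.001]
wrist_force: [-0.1, -0.3, -1.7]
finger_gap: 0.0942
t: 1.3
position: [0.3252, -0.3247, 0.281]
ee_rot: [-0.001, 0.993, 0.116, 0.001]
wrist_force: [-0.4, 0.3, -0.9]
finger_gap: 0.0941
```

```bash
python3 -m handwheel '[[[0.5,-0.38,0,0,0,0,1],[1,-0.76,0,0,0,0,1],[1,-0.76,0,0,0,0,1]]]'
python3 -m handwheel '[[[0.5,-0.38,0,0,0,0.11,1],[1,-0.74,0,0,0,0.22,1],[1,-0.74,0,0,0,0.33,1],[1,-0.74,0,0,0,0.44,1],[1,-0.74,0,0,0,0.55,1],[1,-0.74,0,0,0,0.66,1],[1,-0.74,0,0,0,0.77,1],[1,-0.74,0,0,0,0.8,1],[1,-0.74,0,0,0,0.8,1],[1,-0.74,0,0,0,0.8,1]]]'
python3 - <<'E'
from h import *
s=bot.sense(); print(np.round(s['qpos'],3),np.round(s['qd'],2),s['position'])
a=camera('wrist'); C=cam('wrist',s); cv2.imwrite('pics/w1.png',a)
print(proj(C,[[.5486,-.1927,.092]]))
E
```

```text
t: 1.55
position: [0.3894, -0.2474, 0.2809]
ee_rot: [-0.001, 0.993, 0.116, 0.001]
wrist_force: [-0.4, 0.0, -0.4]
finger_gap: 0.094
t: 2.38
position: [0.4517, -0.1752, 0.2806]
ee_rot: [0.0, 0.954, -0.299, 0.0]
wrist_force: [0.7, -0.4, 0.1]
finger_gap: 0.0941
[-0.514  0.102  1.545 -0.     1.494  1.664] [-0.  0. -0.  0. -0. -0.] [ 0.45165612 -0.17517397  0.28064531]
[[243.43566317 110.63974411]]
```

View pics/w1.png

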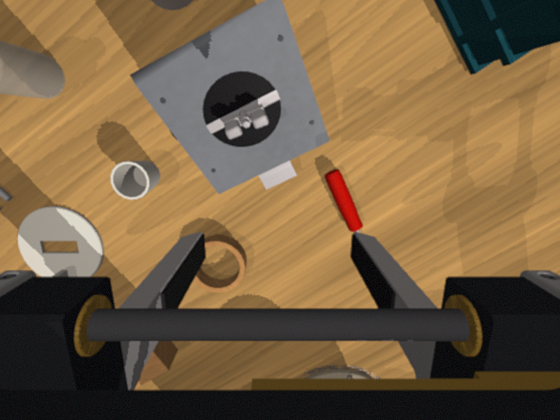

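Run:
```python
from h import *
a=cv2.imread('pics/w1.png'); crop(a,'pics/w1c.png',185,50,305,160,6)
crop(a,'pics/w1d.png',0,190,120,290,6)
```

```text
(no output)
```

View pics/w1c.png

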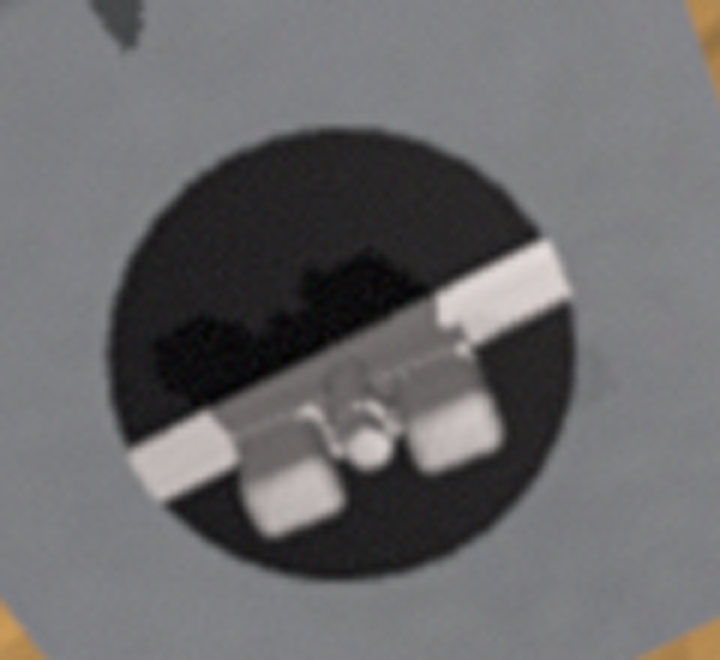

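```bash
cat >> h.py <<'E'
from scipy.optimize import least_squares
def face(p):
    return np.array([p[0],p[1],.092]),(R.from_euler('z',p[2])*R.from_euler('y',-.49)).as_matrix()
E
cat > fit.py <<'E'
from h import *
C=[cam('top'),cam('side')]
from station import bot
c=lambda x,y:np.array([185+x/6,50+y/6])
Cw=cam('wrist')
im=cv2.imread('pics/w1.png')
def ell(im,seed,w,thr):
    g=im.max(2); x,y=map(int,seed); m=np.zeros_like(g); m[y-w:y+w,x-w:x+w]=(g[y-w:y+w,x-w:x+w]<thr); 
    k=cv2.findContours(m,cv2.RETR_EXTERNAL,cv2.CHAIN_APPROX_NONE)[0]
    pts=np.concatenate([q for q in k if len(q)>15]); h=cv2.convexHull(pts); return cv2.fitEllipse(h)
ew=ell(im,(242,110),44,75); print(ew)
et=ell(cv2.imread('pics/top0.png'),(368,168),22,75); print(et)
es=ell(cv2.imread('pics/side0.png'),(291,163),16,75);print(es)
p=[.5486,-.1927,-.157]
for n,CC,e in(('w',Cw,ew),('t',C[0],et),('s',C[1],es)):
    # centre predicted from circle projection
    def res(q):
        o,r=face([q[0],q[1],p[2]]); a=np.linspace(0,6.28,60); uv=proj(CC,o+46e-3*np.c_[np.cos(a),np.sin(a),0*a]@r.T)
        f=cv2.fitEllipse(uv.astype(np.float32)); return [f[0][0]-e[0][0],f[0][1]-e[0][1]]
    q=least_squares(res,p[:2],diff_step=1e-2).x; o,r=face([*q,p[2]]); a=np.linspace(0,6.28,60);f=cv2.fitEllipse(proj(CC,o+46e-3*np.c_[np.cos(a),np.sin(a),0*a]@r.T).astype(np.float32))
    print(n,q.round(4),np.round(f[1],1),np.round(e[1],1))
    if n=='w': O,Rf=o,r
# face yaw from wrist: corners
for h in(.042,.043):
    L=plane(Cw,[c(258,512),c(497,418)],n=Rf[:,2],p0=O+h*Rf[:,2]); l=(L-O)@Rf; print(h,l.round(4),np.degrees(np.arctan2(-(l[0]-l[1])[0],(l[0]-l[1])[1])), 'len',np.linalg.norm(l[0]-l[1]))
print('stud tip',((plane(Cw,[c(370,447)],n=Rf[:,2],p0=O+.034*Rf[:,2])-O)@Rf).round(4))
print('bar',((plane(Cw,[c(145,475),c(560,268)],n=Rf[:,2],p0=O)-O)@Rf).round(4))
E
python3 fit.py
```

```text
((241.43240356445312, 108.68275451660156), (74.86116027832031, 77.39520263671875), 82.88355255126953)
((367.9654846191406, 168.1324920654297), (31.185335159301758, 34.67988586425781), 70.11820983886719)
((290.8683776855469, 162.51426696777344), (19.373676300048828, 27.27859115600586), 127.52466583251953)
w [ 0.5481 -0.191 ] [75.9 78.6] [74.9 77.4]
t [ 0.5493 -0.1912] [31.7 35.3] [31.2 34.7]
s [ 0.549  -0.1948] [20.9 29. ] [19.4 27.3]
0.042 [[ 0.0022  0.022   0.042 ]
 [-0.0024 -0.0237  0.042 ]] -5.770329146135177 len 0.0459493616375143
0.043 [[ 0.0027  0.0219  0.043 ]
 [-0.0019 -0.0237  0.043 ]] -5.770329146135291 len 0.04579472765589701
stud tip [[-0.0002 -0.0005  0.034 ]]
bar [[-0.0002  0.045   0.    ]
 [-0.0013 -0.0463  0.    ]]
```

Run:
```python
from h import *
a=cv2.imread('pics/w1.png'); crop(a,'pics/w1e.png',125,0,335,200,3.8)
```

```text
(no output)
```

View pics/w1e.png

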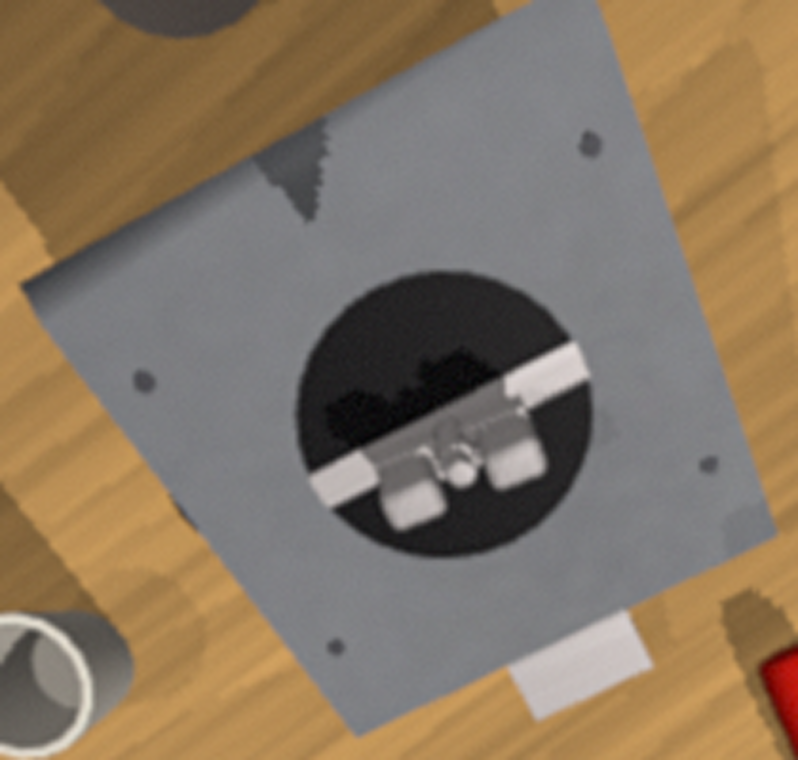

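View pics/w1d.png

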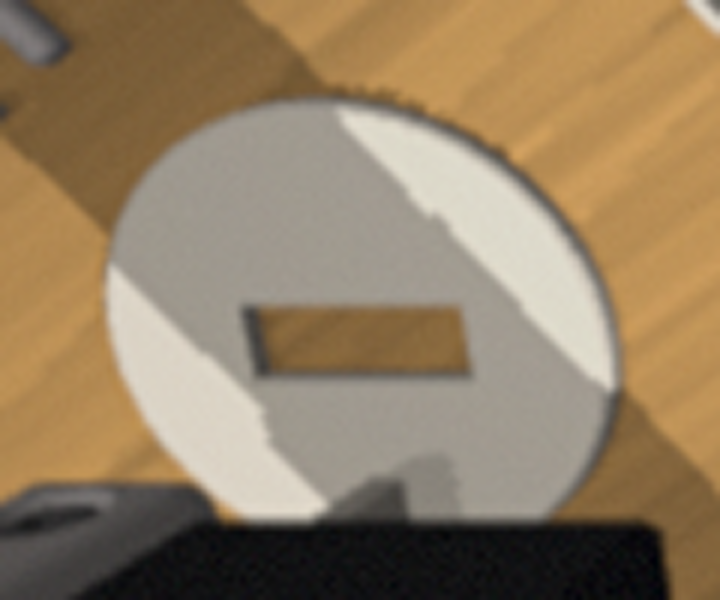

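Run:
```python
from h import *
C=cam('wrist'); e=lambda x,y:np.array([125+x/3.8,y/3.8]); d=lambda x,y:np.array([x/6,190+y/6])
O,Rf=face([.5487,-.1915,-.157])
l=(plane(C,[e(360,735),e(777,535),e(22,288),e(144,381),e(590,144),e(709,464),e(336,647)],n=Rf[:,2],p0=O)-O)@Rf; print(l.round(4))
f=lambda a,b:np.degrees(np.arctan2(-(l[a]-l[b])[0],(l[a]-l[b])[1]))
print(f(0,1),f(3,4),f(6,5)); g=l[3]-l[6],l[4]-l[5]; print([np.degrees(np.arctan2(v[1],v[0])) for v in g], l[3:].mean(0))
P=plane(C,[d(250,306),d(462,305),d(472,375),d(262,376)],.003); print(P.round(4),P.mean(0)); 
v=P[0]-P[1]+P[3]-P[2]; print('slot dir',np.degrees(np.arctan2(v[1],v[0])))
```

```text
[[-0.0913  0.0837  0.    ]
 [-0.092  -0.0843  0.    ]
 [ 0.0866  0.0829  0.    ]
 [ 0.0518  0.0707  0.    ]
 [ 0.0513 -0.0708  0.    ]
 [-0.0541 -0.0707  0.    ]
 [-0.0535  0.0712 -0.    ]]
-0.24277370072632545 -0.22236365542074438 -0.23837261828614506
[np.float64(-0.269323918312155), np.float64(-0.0615896861556938)] [-1.13255487e-03  1.16995240e-04  6.94310996e-18]
[[0.5819 0.2051 0.003 ]
 [0.5491 0.1575 0.003 ]
 [0.5327 0.17   0.003 ]
 [0.5655 0.2177 0.003 ]] [0.55731695 0.18757981 0.003     ]
slot dir 55.44769904253427
```

```bash
python3 -m handwheel '[[[-0.22,-0.5,0,0,0,0,1],[-0.43,-1,0,0,0,0,1],[-0.43,-1,0,0,0,0,1]]]'
python3 -m handwheel '[[[-0.22,-0.5,0,0,0,0,1],[-0.43,-1,0,0,0,0,1],[-0.43,-1,0,0,0,0,1]]]'
python3 -m handwheel '[[[-0.22,-0.5,0,0,0,0,1],[-0.43,-1,0,0,0,0,1],[-0.43,-1,0,0,0,0,1]]]'
python3 -m handwheel '[[[-0.22,-0.5,0.3,0,0,0,1],[-0.43,-1,0.6,0,0,0,1],[-0.43,-1,1,0,0,0,1],[-0.43,-1,1,0,0,0,1]]]'
python3 -m handwheel '[[[-0.22,-0.22,0.4,0,0,0,1],[-0.43,-0.45,0.8,0,0,0,1],[-0.43,-0.45,0.8,0,0,0,1],[-0.43,-0.45,0.8,0,0,0,1]]]'
python3 - <<'E'
from h import *
s=bot.sense(); print(np.round(s['qpos'],3),s['position'],s['ee_rot'])
a=camera('wrist'); C=cam('wrist',s); cv2.imwrite('pics/w2.png',a)
E
```

```text
t: 2.68
position: [0.4696, -0.0846, 0.2807]
ee_rot: [-0.002, 0.955, -0.297, -0.0]
wrist_force: [-0.7, -0.3, -0.6]
finger_gap: 0.0938
t: 2.93
position: [0.4873, 0.0008, 0.2807]
ee_rot: [-0.002, 0.955, -0.296, -0.0]
wrist_force: [-0.9, -0.1, 0.1]
finger_gap: 0.094
t: 3.18
position: [0.505, 0.0857, 0.2805]
ee_rot: [-0.002, 0.955, -0.297, -0.0]
wrist_force: [0.6, -0.7, 0.4]
finger_gap: 0.094
t: 3.52
position: [0.5178, 0.167, 0.1941]
ee_rot: [0.003, 0.955, -0.298, -0.005]
wrist_force: [-0.6, -0.7, -0.7]
finger_gap: 0.0941
t: 3.85
position: [0.5132, 0.214, 0.1359]
ee_rot: [0.001, 0.954, -0.299, -0.001]
wrist_force: [0.5, 0.1, -0.4]
finger_gap: 0.0937
[ 2.710e-01  2.970e-01  1.654e+00 -2.000e-03  1.193e+00  2.449e+00] [0.51321301 0.21402563 0.13586798] [ 1.49162793e-03  9.54407342e-01 -2.98502123e-01 -9.39724982e-04]
```

View pics/w2.png

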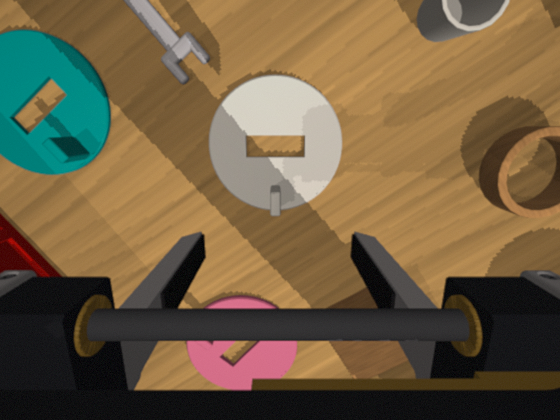

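Run:
```python
from h import *
a=cv2.imread('pics/w2.png'); crop(a,'pics/w2c.png',200,65,350,225,3.75)
```

```text
(no output)
```

View pics/w2c.png

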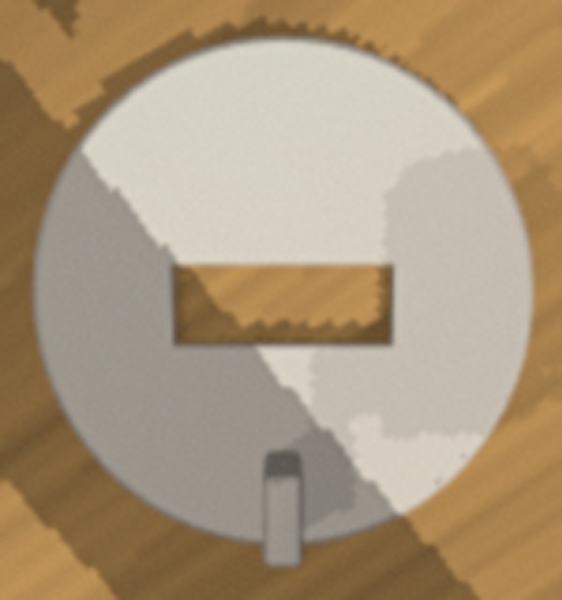

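Run:
```python
from h import *
s=bot.sense();C=cam('wrist',s); k=3.75
d=lambda x,y:np.array([200+x/k,65+y/k])
P=plane(C,[d(173,265),d(393,265),d(393,345),d(173,345)],.006); print(P.round(4),P.mean(0)); v=P[0]-P[1]+P[3]-P[2]; print('slot dir',np.degrees(np.arctan2(v[1],v[0])),np.linalg.norm(P[0]-P[1]),np.linalg.norm(P[0]-P[3]))
Q=plane(C,[d(264,477),d(300,477),d(300,566),d(264,566)],.04);print(Q.round(4),Q.mean(0)); L=Q.mean(0)
print(np.degrees(np.arctan2(*(P.mean(0)-L)[1::-1])), np.linalg.norm((P.mean(0)-L)[:2]))
disc=plane(C,[d(34,290),d(533,290)],.006);print(disc.mean(0))
Rt=Rq(s['ee_rot']).as_matrix(); 
for n,T in(('lug',L),('slot-based',P.mean(0)+.052*np.r_[np.cos(np.radians(145.4)),np.sin(np.radians(145.4)),0])):
  T=np.r_[T[:2],.013]; print(n,((T-s['position'])@Rt).round(4)/.08)
```

```text
[[0.5852 0.2046 0.006 ]
 [0.5512 0.1558 0.006 ]
 [0.5333 0.1676 0.006 ]
 [0.5679 0.2173 0.006 ]] [0.55936617 0.1863342  0.006     ]
slot dir 55.14851382746223 0.059497898657269815 0.021483908861747333
[[0.5289 0.2133 0.04  ]
 [0.5237 0.2058 0.04  ]
 [0.5044 0.2192 0.04  ]
 [0.5097 0.2268 0.04  ]] [0.51667502 0.21626675 0.04      ]
-35.03590438349988 0.05213915802847417
[0.56264689 0.18385198 0.006     ]
lug [ 1.250e-03 -4.000e-02  1.555e+00]
slot-based [ 0.0025 -0.035   1.555 ]
```

```bash
python3 -m handwheel '[[[0,-0.02,0.4,0,0,0,0.6],[0,-0.04,0.8,0,0,0,0.5],[0,-0.04,0.8,0,0,0,0.5],[0,-0.04,0.8,0,0,0,0.5]]]' 45
python3 -m handwheel '[[[0,0,0.3,0,0,0,0.5],[0,0,0.55,0,0,0,0.5],[0,0,0.75,0,0,0,0.5],[0,0,0.75,0,0,0,0.5],[0,0,0.75,0,0,0,0.4],[0,0,0.75,0,0,0,0.4]]]'
python3 - <<'E'
from h import *
s=bot.sense(); print(s['position'],s['ee_rot'],s['wrist_force'],s['finger_gap'])
a=camera('wrist'); C=cam('wrist',s); cv2.imwrite('pics/w3.png',a)
E
```

```text
t: 4.23
position: [0.5163, 0.2164, 0.0735]
ee_rot: [0.0, 0.954, -0.3, 0.0]
wrist_force: [1.0, 0.6, 0.4]
finger_gap: 0.071
t: 4.73
position: [0.518, 0.218, 0.0151]
ee_rot: [-0.001, 0.954, -0.299, 0.002]
wrist_force: [-0.1, -0.7, 0.2]
finger_gap: 0.0387
[0.51796445 0.21801243 0.0150682 ] [-0.00113689  0.95410982 -0.29944813  0.00199456] [-0.08211576 -0.71702764  0.20068073] 0.03865800442036033
```

View pics/w3.png

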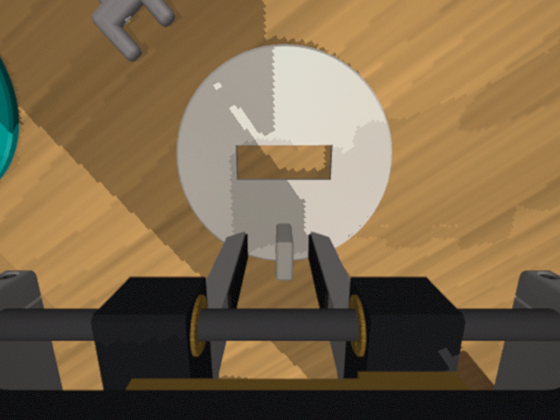

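```bash
python3 -m handwheel '[[[0,0.025,0,0,0,0,0.3],[0,0.025,0,0,0,0,0.1],[0,0.025,0,0,0,0,0],[0,0.025,0,0,0,0,0],[0,0.025,0,0,0,0,0],[0,0.025,0,0,0,0,0],[0,0.025,0,0,0,0,0],[0,0.025,0,0,0,0,0]]]' 50
python3 -m handwheel '[[[0,0,-0.3,0,0,0,0],[0,0,-0.7,0,0,0,0],[0,0,-1,0,0,0,0],[0,0,-1,0,0,0,0],[0,0,-1,0,0,0,0]]]' 50
python3 - <<'E'
from h import *
s=bot.sense(); print(s['position'],s['ee_rot'],s['wrist_force'],s['wrist_torque'],s['finger_gap'])
a=camera('wrist'); C=cam('wrist',s); cv2.imwrite('pics/w4.png',a)
E
```

```text
t: 5.45
position: [0.5146, 0.2162, 0.0128]
ee_rot: [0.0, 0.954, -0.299, 0.0]
wrist_force: [-0.3, 0.4, 2.7]
finger_gap: 0.0097
t: 5.87
position: [0.5151, 0.2165, 0.0931]
ee_rot: [-0.001, 0.954, -0.299, 0.001]
wrist_force: [0.2, 0.1, -1.3]
finger_gap: 0.0096
[0.51512619 0.21649949 0.0930924 ] [-6.34267661e-04  9.54165686e-01 -2.99276851e-01  8.98184819e-04] [ 0.16074559  0.09788935 -1.26634582] [0.07551052 0.08058623 0.03040546] 0.00962255392738129
```

View pics/w4.png

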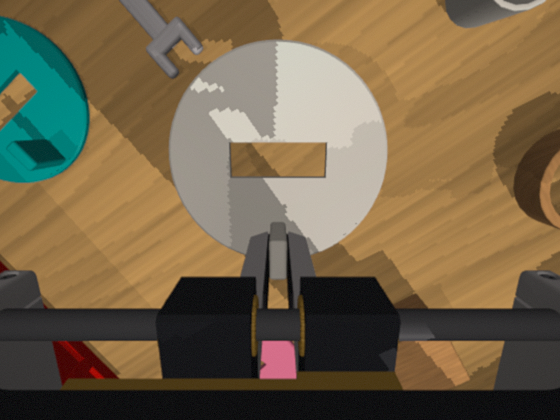

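Run:
```python
from h import *
a=cv2.imread('pics/w4.png'); crop(a,'pics/w4c.png',215,125,345,265,4)
```

```text
(no output)
```

View pics/w4c.png

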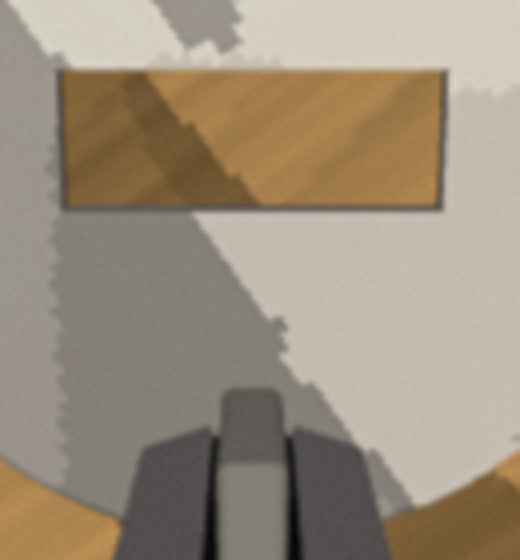

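```bash
cat >> h.py <<'E'
def delta(Pt,Rt,s=None):
    s=s or bot.sense(); r=Rq(s['ee_rot']); 
    d=r.inv().apply(np.array(Pt)-s['position'])/.08; w=np.degrees((r.inv()*R.from_matrix(Rt)).as_rotvec())/60
    return d.round(3),w.round(4)
FP=[.548,-.1913,-.1606]; BETA=np.radians(-5.5)
E
python3 - <<'E'
from h import *
c=get_calibration('wrist');K=cam('wrist')[0];T=np.array(c['tool_from_camera'])
uv=np.array([(57,69),(447,69),(443,210),(62,210)])/4+[215,125]
X=np.array([(.011,.030,.006),(.011,-.030,.006),(-.011,-.030,.006),(-.011,.030,.006)]) # cover frame
def pj(p,full):
    x,y,z,a,b,g=p if full else (p[0],p[1],.0128,0,0,p[2])
    Rc=R.from_euler('x',np.pi)*R.from_euler('xyz',[a,b,g]); # cover z=-tool z, cover x=tool x
    P=Rc.apply(X)+[x,y,z]; return proj((K,T[:3,:3],T[:3,3]),P)
for full,p0 in((0,[.052,0,0]),(1,[.052,0,.0128,0,0,0])):
    q=least_squares(lambda p:(pj(p,full)-uv).ravel(),p0); print(q.x.round(4),q.fun.round(1))
# target
O,Rf=face(FP); Rc=Rf@R.from_euler('z',BETA).as_matrix(); Rt=Rc@np.diag([1,-1,-1])
for h in(.065,.0):
    Pt=O+h*Rf[:,2]-Rt@np.array([.052,0,.0128]); print(h,Pt.round(4)); print(delta(Pt,Rt))
E
```

```text
[ 0.0526 -0.0006 -0.0004] [-0.3 -0.2  0.4 -0.2 -0.1  0.2 -0.1  0.2]
[ 0.0523 -0.0006  0.0138 -0.0074  0.0326  0.0001] [ 0.  -0.1  0.1 -0.2 -0.2  0.2  0.1  0.2]
0.065 [ 0.4676 -0.1732  0.1363]
(array([ 2.305,  4.325, -0.556]), array([ 0.127 ,  0.454 , -0.3286]))
0.0 [ 0.4978 -0.1781  0.0789]
(array([2.65 , 4.159, 0.161]), array([ 0.127 ,  0.454 , -0.3286]))
```

```bash
python3 -m handwheel '[[[0,0,-0.35,0,0,0,0],[0.1,0.2,-0.7,0,0,0,0],[0.3,0.6,-1,0,0,0,0],[0.45,0.9,-1,0,0,0,0],[0.45,0.9,-1,0,0,0,0]]]' 50
python3 -m handwheel '[[[0.23,0.45,0,0,0,0,0],[0.46,0.9,0,0,0,0,0],[0.46,0.9,0,0,0,0,0]]]' 50
python3 -m handwheel '[[[0.23,0.45,0,0,0,0,0],[0.46,0.9,0,0,0,0,0],[0.46,0.9,0,0,0,0,0]]]' 50
python3 -m handwheel '[[[0.2,0.4,0,0,0,0,0],[0.4,0.8,0,0,0,0,0],[0.4,0.8,0,0,0,0,0]]]' 50
python3 - <<'E'
from h import *
s=bot.sense(); print(s['qpos'])
O,Rf=face(FP); Rc=Rf@R.from_euler('z',BETA).as_matrix(); Rt=Rc@np.diag([1,-1,-1])
for h in(.09,.065,.0):
    Pt=O+h*Rf[:,2]-Rt@np.array([.0523,-.0006,.0128]); print(h,Pt.round(4),*delta(Pt,Rt))
E
```

```text
t: 6.33
position: [0.5016, 0.1324, 0.1718]
ee_rot: [0.002, 0.954, -0.301, -0.001]
wrist_force: [-0.5, -0.0, -2.6]
finger_gap: 0.0097
t: 6.58
position: [0.4895, 0.0509, 0.17]
ee_rot: [0.003, 0.953, -0.301, -0.002]
wrist_force: [-0.3, -0.1, -2.0]
finger_gap: 0.0098
t: 6.83
position: [0.4793, -0.029, 0.1703]
ee_rot: [0.002, 0.953, -0.302, -0.002]
wrist_force: [-0.1, 0.0, -1.9]
finger_gap: 0.0101
t: 7.08
position: [0.4697, -0.0988, 0.1706]
ee_rot: [0.002, 0.953, -0.301, -0.001]
wrist_force: [0.4, -1.1, -1.4]
finger_gap: 0.0095
[-0.34932669  0.15867302  1.7530114  -0.00389669  1.23257718  1.83506881]
0.09 [ 0.4556 -0.1719  0.1582] [0.381 0.849 0.158] [ 0.1309  0.4551 -0.332 ]
0.065 [ 0.4672 -0.1737  0.1361] [0.513 0.783 0.433] [ 0.1309  0.4551 -0.332 ]
0.0 [ 0.4974 -0.1786  0.0788] [0.859 0.613 1.149] [ 0.1309  0.4551 -0.332 ]
```

```bash
python3 -m handwheel '[[[0.08,0.17,0,0.026,0.091,-0.066,0],[0.16,0.34,0,0.052,0.182,-0.133,0],[0.24,0.5,0,0.078,0.273,-0.2,0],[0.3,0.68,0.05,0.104,0.364,-0.266,0],[0.38,0.85,0.1,0.131,0.455,-0.332,0],[0.38,0.85,0.16,0.131,0.455,-0.332,0],[0.38,0.85,0.16,0.131,0.455,-0.332,0],[0.38,0.85,0.16,0.131,0.455,-0.332,0]]]' 50
python3 - <<'E'
from h import *
s=bot.sense(); print(s['qpos'].round(3) if hasattr(s['qpos'],'round') else s['qpos'])
a=camera('wrist'); cv2.imwrite('pics/w5.png',a); cv2.imwrite('pics/s5.png',camera('side'))
O,Rf=face(FP); Rc=Rf@R.from_euler('z',BETA).as_matrix(); Rt=Rc@np.diag([1,-1,-1])
for h in(.09,.065,.0):
    Pt=O+h*Rf[:,2]-Rt@np.array([.0523,-.0006,.0128]); print(h,Pt.round(4),*delta(Pt,Rt,s))
E
```

```text
t: 7.75
position: [0.455, -0.1662, 0.1574]
ee_rot: [0.004, 0.962, -0.125, 0.242]
wrist_force: [0.2, 0.5, -1.6]
finger_gap: 0.0096
[-0.7   -0.055  2.151  0.413  0.663  0.85 ]
0.09 [ 0.4556 -0.1719  0.1582] [ 0.028  0.066 -0.001] [-0.0067  0.0023 -0.0024]
0.065 [ 0.4672 -0.1737  0.1361] [0.028 0.068 0.312] [-0.0067  0.0023 -0.0024]
0.0 [ 0.4974 -0.1786  0.0788] [0.03  0.074 1.124] [-0.0067  0.0023 -0.0024]
```

View pics/w5.png

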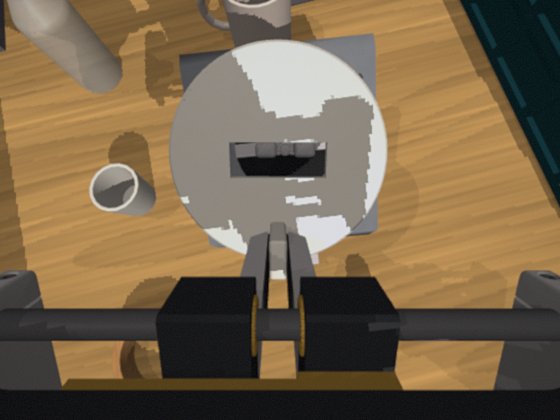

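View pics/s5.png

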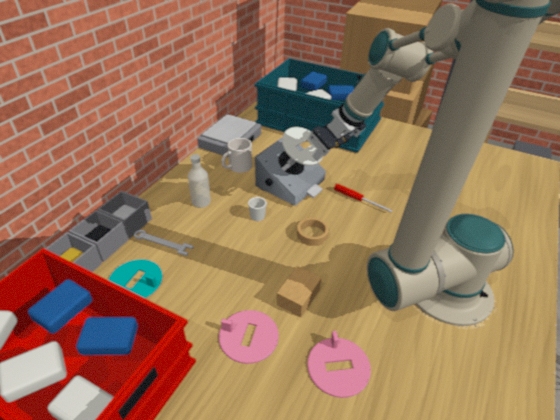

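```bash
python3 -m handwheel '[[[0.03,0.07,0.2,0,0,0,0],[0.03,0.07,0.42,0,0,0,0],[0.03,0.07,0.42,0,0,0,0],[0.03,0.07,0.42,0,0,0,0]]]' 50
python3 - <<'E'
from h import *
s=bot.sense()
a=camera('wrist'); cv2.imwrite('pics/w6.png',a);crop(a,'pics/w6c.png',215,125,345,265,4)
O,Rf=face(FP); Rc=Rf@R.from_euler('z',BETA).as_matrix(); Rt=Rc@np.diag([1,-1,-1])
for h in(.055,.0):
    Pt=O+h*Rf[:,2]-Rt@np.array([.0523,-.0006,.0128]); print(h,Pt.round(4),*delta(Pt,Rt,s))
C=cam('wrist',s)
for be in(-5.5,):
  W=Rf@R.from_euler('z',np.radians(be)).as_matrix()
  X=np.array([(x,y,.0426) for x,y in((.006,.024),(.006,-.024),(-.006,-.024),(-.006,.024))]); print(((proj(C,O+X@W.T)-[215,125])*4).round(0).tolist())
E
```

```text
t: 8.18
position: [0.4741, -0.175, 0.1305]
ee_rot: [0.005, 0.962, -0.122, 0.243]
wrist_force: [0.0, -0.1, -1.6]
finger_gap: 0.0098
0.055 [ 0.4718 -0.1745  0.1273] [-0.044  0.003  0.022] [-0.007  -0.0004  0.0031]
0.0 [ 0.4974 -0.1786  0.0788] [-0.044  0.008  0.709] [-0.007  -0.0004  0.0031]
[[117.0, 116.0], [398.0, 117.0], [395.0, 187.0], [119.0, 186.0]]
```

View pics/w6c.png

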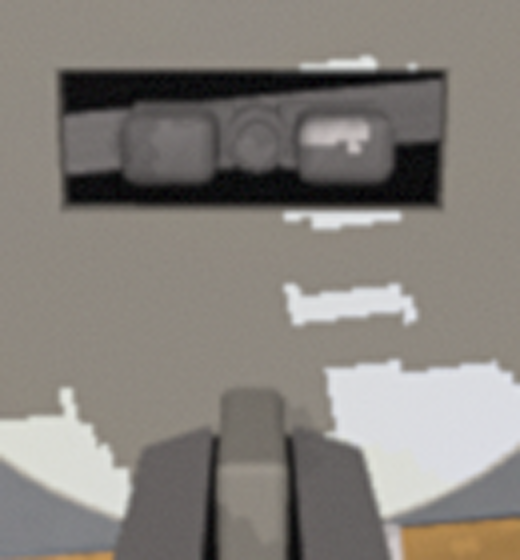

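```bash
python3 -m handwheel '[[[-0.04,0,0.1,0,0,0,0],[-0.04,0.005,0.3,0,0,0,0],[-0.04,0.005,0.5,0,0,0,0],[-0.04,0.005,0.6,0,0,0,0],[-0.04,0.005,0.65,0,0,0,0],[-0.04,0.005,0.65,0,0,0,0]]]' 50
python3 - <<'E'
from h import *
s=bot.sense()
a=camera('wrist'); cv2.imwrite('pics/w7.png',a);crop(a,'pics/w7c.png',215,125,345,265,4)
O,Rf=face(FP); Rc=Rf@R.from_euler('z',BETA).as_matrix(); Rt=Rc@np.diag([1,-1,-1])
for h in(.0,):
    Pt=O+h*Rf[:,2]-Rt@np.array([.0523,-.0006,.0128]); print(h,Pt.round(4),*delta(Pt,Rt,s))
print(s['wrist_force'],s['wrist_torque'])
E
```

```text
t: 8.73
position: [0.4952, -0.1791, 0.0836]
ee_rot: [0.005, 0.962, -0.122, 0.244]
wrist_force: [-0.8, -0.4, -1.2]
finger_gap: 0.0094
0.0 [ 0.4974 -0.1786  0.0788] [-0.007 -0.009  0.066] [-0.0056 -0.0023  0.0024]
[-0.78265964 -0.37822504 -1.16446398] [ 0.1220061   0.40122281 -0.02419432]
```

View pics/w7c.png

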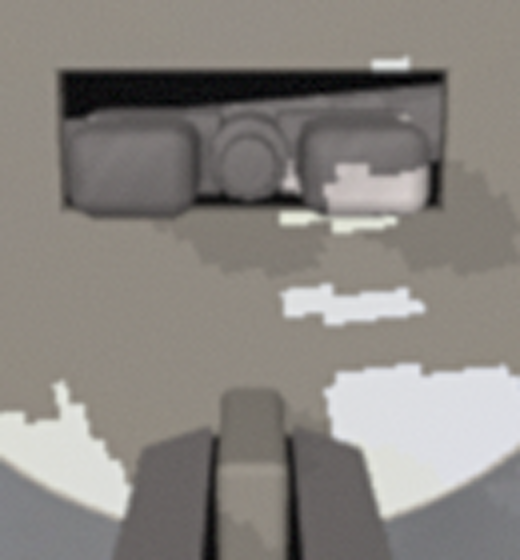

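Run:
```python
from h import *
K=cam('wrist')[0];T=np.array(get_calibration('wrist')['tool_from_camera'])
for h in(.005,):
  for z in (.034,.0385):
    P=np.array([.0523,-.0006,.0128])+np.array([0,0,-(z-h)]); print(((proj((K,T[:3,:3],T[:3,3]),P)-[215,125])*4))
```

```text
[[255.05935348 165.45498896]]
[[255.20885531 170.05168412]]
```

```bash
python3 -m handwheel '[[[0,-0.01,0.03,0,0,0,0],[0,-0.01,0.06,0,0,0,0],[0,-0.01,0.07,0,0,0,0],[0,-0.01,0.07,0,0,0,0]]]' 50
python3 - <<'E'
from h import *
s=bot.sense()
O,Rf=face(FP); Rc=Rf@R.from_euler('z',BETA).as_matrix(); Rt=Rc@np.diag([1,-1,-1])
Pt=O-Rt@np.array([.0523,-.0006,.0128]); print(*delta(Pt,Rt,s))
print((np.array(s['wrist_force'])@Rf).round(2),np.round(s['wrist_torque'],2))
a=camera('wrist'); cv2.imwrite('pics/w8.png',a)
E
```

```text
t: 9.12
position: [0.4978, -0.179, 0.079]
ee_rot: [0.006, 0.962, -0.122, 0.244]
wrist_force: [0.2, 0.6, -1.2]
finger_gap: 0.0094
[-0.007 -0.004 -0.   ] [-0.0048 -0.003   0.0023]
[-0.45  0.66 -1.07] [ 0.09  0.42 -0.05]
```

View pics/w8.png

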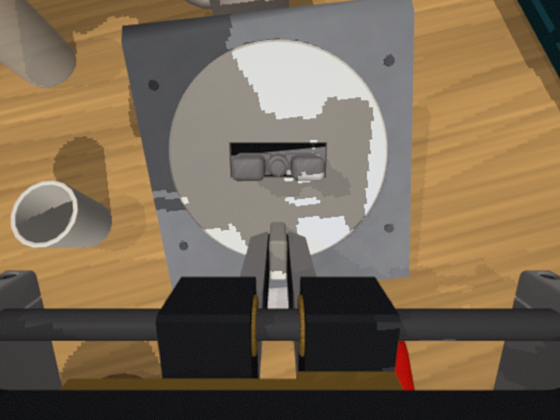

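```bash
python3 -m handwheel '[[[0,0,0.015,0,0,0,0],[0,0,0.025,0,0,0,0],[0,0,0.025,0,0,0,0]]]' 50
python3 -m handwheel '[[[0,0,0.015,0,0,0,0],[0,0,0.025,0,0,0,0],[0,0,0.025,0,0,0,0]]]' 50
python3 - <<'E'
from h import *
s=bot.sense()
O,Rf=face(FP); Rc=Rf@R.from_euler('z',BETA).as_matrix(); Rt=Rc@np.diag([1,-1,-1])
Pt=O-Rt@np.array([.0523,-.0006,.0128]); print(*delta(Pt,Rt,s))
print((np.array(s['wrist_force'])@Rf).round(2),np.round(s['wrist_torque'],2))
E
```

```text
t: 9.42
position: [0.4982, -0.179, 0.0785]
ee_rot: [0.006, 0.962, -0.122, 0.245]
wrist_force: [-12.7, 2.2, 16.3]
finger_gap: 0.0095
t: 9.67
position: [0.4983, -0.179, 0.0784]
ee_rot: [0.007, 0.962, -0.121, 0.246]
wrist_force: [-31.2, 4.3, 40.7]
finger_gap: 0.0097
[-0.009 -0.002 -0.01 ] [-0.0037 -0.0061  0.0049]
[-8.67 -0.7  50.74] [ 0.07  2.07 -0.28]
```

```bash
python3 -m handwheel '[[[0,0,-0.025,0,0,0,0],[0,0,-0.035,0,0,0,0],[0,0,-0.035,0,0,0,0]]]' 50
python3 -m handwheel '[[[0,0,0,0,0,0,0.1],[0,0,0,0,0,0,0.2],[0,0,0,0,0,0,0.3],[0,0,0,0,0,0,0.3],[0,0,0,0,0,0,0.3]]]' 50
python3 - <<'E'
from h import *
s=bot.sense()
print(np.round(s['wrist_force'],1),s['finger_gap'],np.round(s['qpos'],3))
a=camera('wrist'); cv2.imwrite('pics/w9.png',a)
cv2.imwrite('pics/s9.png',camera('side'))
crop(cv2.imread('pics/s9.png'),'pics/s9c.png',230,110,350,220,5)
E
```

```text
t: 9.92
position: [0.4984, -0.1793, 0.0786]
ee_rot: [0.006, 0.962, -0.122, 0.245]
wrist_force: [-10.9, 2.4, 13.9]
finger_gap: 0.0099
t: 10.33
position: [0.4985, -0.1792, 0.0775]
ee_rot: [0.006, 0.962, -0.122, 0.244]
wrist_force: [0.0, 0.2, 0.1]
finger_gap: 0.0274
[0.  0.2 0.1] 0.027415675607559357 [-0.647  0.138  2.213  0.595  0.414  0.674]
```

View pics/w9.png

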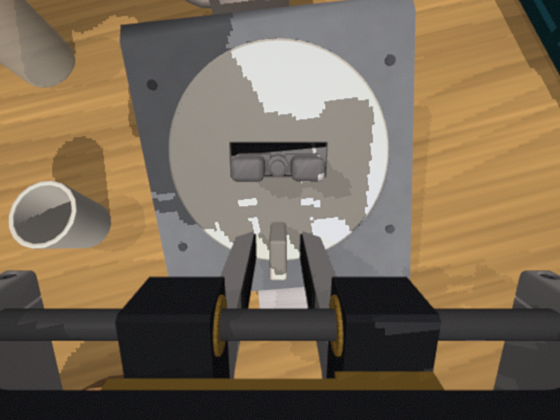

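View pics/s9c.png

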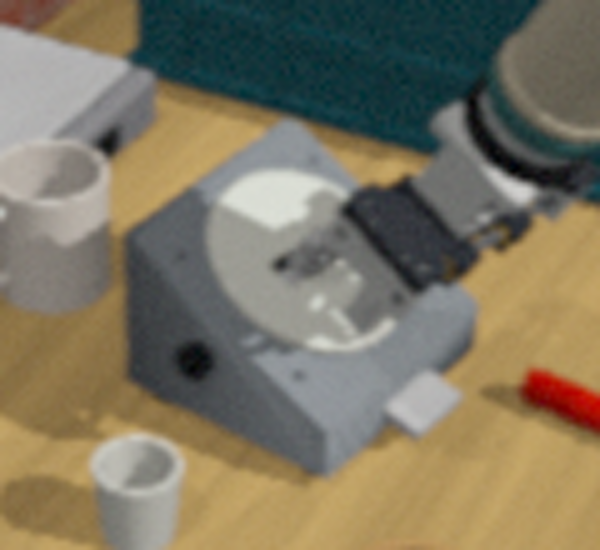

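```bash
python3 -m handwheel '[[[0,0,-0.4,0,0,0,0.3],[0,0,-0.8,0,0,0,0.3],[0,0,-0.9,0,0,0,0.3],[0,0,-0.9,0,0,0,0.3]]]' 50
python3 - <<'E'
from h import *
s=bot.sense()
print(np.round(s['wrist_force'],1),np.round(s['qpos'],3))
a=camera('wrist'); cv2.imwrite('pics/w10.png',a); crop(a,'pics/w10c.png',170,90,390,280,3.6)
O,Rf=face(FP);C=cam('wrist',s)
for n,P in(('O',[0,0,0]),('O6',[0,0,.006]),('tip',[0,0,.034])): print(n,(proj(C,O+Rf@np.array(P))-[170,90])*3.6)
E
```

```text
t: 10.77
position: [0.4653, -0.1749, 0.1435]
ee_rot: [0.007, 0.961, -0.122, 0.246]
wrist_force: [-0.5, 0.5, 0.3]
finger_gap: 0.0281
[-0.5  0.5  0.3] [-0.7   -0.018  2.164  0.448  0.608  0.804]
O [[386.17793525 229.48219269]]
O6 [[386.09160601 231.68825283]]
tip [[385.630992   243.45879855]]
```

View pics/w10c.png

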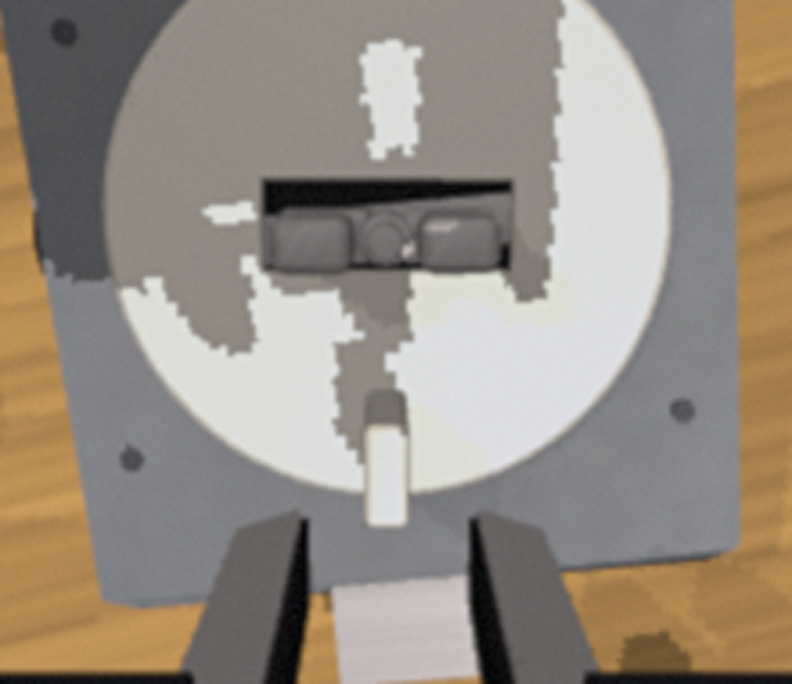

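```bash
cat >> h.py <<'E'
def nuttool(h,turn,off=(0,0)):
    # turn: rotation of tool about its own z relative to "tool x = wing-perp direction (face x rot BETA)"
    O,Rf=face(FP); Rt=Rf@R.from_euler('z',BETA).as_matrix()@np.diag([1,-1,-1])@R.from_euler('z',turn).as_matrix()
    return O+Rf@np.array([off[0],off[1],h]),Rt
E
python3 - <<'E'
from h import *
s=bot.sense()
for t in(0,-30,-45,-60,-90): print(t,*delta(*nuttool(.065,np.radians(t)),s))
E
```

```text
0 [ 0.639 -0.017  0.24 ] [-0.0039 -0.005   0.0025]
-30 [ 0.639 -0.017  0.24 ] [-0.0025 -0.0059 -0.4975]
-45 [ 0.639 -0.017  0.24 ] [-0.0017 -0.0063 -0.7475]
-60 [ 0.639 -0.017  0.24 ] [-9.000e-04 -6.600e-03 -9.975e-01]
-90 [ 0.639 -0.017  0.24 ] [ 9.0000e-04 -7.0000e-03 -1.4975e+00]
```

```bash
python3 -m handwheel '[[[0.2,-0.01,0.05,0,0,-0.11,0.35],[0.4,-0.02,0.1,0,0,-0.22,0.35],[0.64,-0.02,0.1,0,0,-0.33,0.35],[0.64,-0.02,0.1,0,0,-0.44,0.35],[0.64,-0.02,0.1,0,0,-0.55,0.35],[0.64,-0.02,0.1,0,0,-0.66,0.35],[0.64,-0.02,0.1,0,0,-0.75,0.35],[0.64,-0.02,0.1,0,0,-0.75,0.35]]]' 30
python3 -m handwheel '[[[0,0,0,0,0,-0.11,0.35],[0,0,0,0,0,-0.22,0.35],[0,0,0,0,0,-0.33,0.35],[0,0,0,0,0,-0.44,0.35],[0,0,0,0,0,-0.55,0.35],[0,0,0,0,0,-0.66,0.35],[0,0,0,0,0,-0.75,0.35],[0,0,0,0,0,-0.75,0.35]]]' 30
python3 - <<'E'
from h import *
s=bot.sense()
print(np.round(s['qpos'],3)); print(*delta(*nuttool(.065,np.radians(-90)),s))
a=camera('wrist'); cv2.imwrite('pics/w11.png',a)
P,_=nuttool(.0425,0); print(proj(cam('wrist',s),P))
E
```

```text
t: 11.48
position: [0.5121, -0.1843, 0.1561]
ee_rot: [0.098, 0.936, 0.256, 0.222]
wrist_force: [0.1, 0.5, 0.3]
finger_gap: 0.0327
t: 12.15
position: [0.5121, -0.1845, 0.1569]
ee_rot: [0.176, 0.767, 0.593, 0.168]
wrist_force: [0.5, -0.6, -1.0]
finger_gap: 0.0325
[-0.636  0.041  2.059  0.382  0.635 -0.645]
[-0.01   0.022  0.118] [ 0.0007 -0.0058  0.0011]
[[281.10466615 231.15112628]]
```

View pics/w11.png

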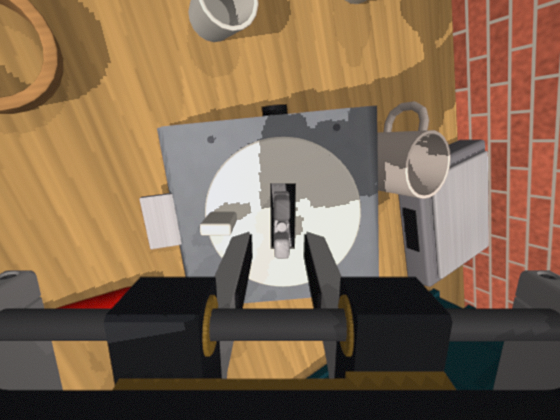

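```bash
python3 -m handwheel '[[[-0.01,0.02,0.25,0,0,0,0.35],[-0.01,0.02,0.5,0,0,0,0.35],[-0.01,0.02,0.65,0,0,0,0.35],[-0.01,0.02,0.73,0,0,0,0.35],[-0.01,0.02,0.73,0,0,0,0.35],[-0.01,0.02,0.73,0,0,0,0.35]]]' 30
python3 - <<'E'
from h import *
s=bot.sense()
print(np.round(s['qpos'],3)); print(*delta(*nuttool(.016,np.radians(-90)),s),np.round(s['wrist_force'],1))
a=camera('wrist'); cv2.imwrite('pics/w12.png',a)
E
```

```text
t: 12.7
position: [0.5407, -0.19, 0.1071]
ee_rot: [0.176, 0.767, 0.593, 0.169]
wrist_force: [0.1, 0.0, 0.0]
finger_gap: 0.0327
[-0.603  0.15   2.089  0.451  0.496 -0.703]
[-0.002 -0.007  0.01 ] [ 0.0017 -0.0054  0.0006] [0.1 0.  0. ]
```

View pics/w12.png

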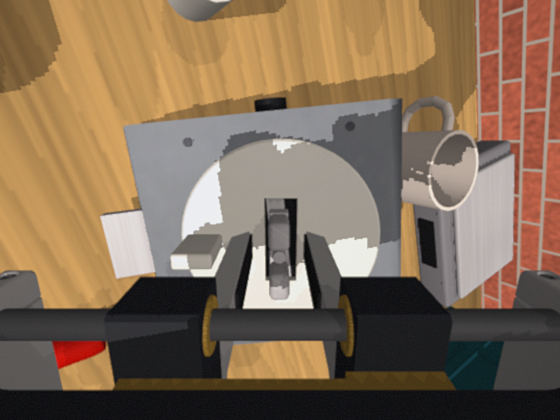

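```bash
python3 -m handwheel '[[[0,0,0,0,0,0,0.2],[0,0,0,0,0,0,0.05],[0,0,0,0,0,0,0],[0,0,0,0,0,0,0],[0,0,0,0,0,0,0],[0,0,0,0,0,0,0]]]' 20
python3 - <<'E'
from h import *
s=bot.sense()
print(np.round(s['qpos'],3),np.round(s['wrist_force'],1),np.round(s['wrist_torque'],2))
E
```

```text
t: 13.25
position: [0.5408, -0.1903, 0.1081]
ee_rot: [0.177, 0.767, 0.594, 0.169]
wrist_force: [-3.2, 0.3, 3.6]
finger_gap: 0.0118
[-0.604  0.148  2.089  0.451  0.496 -0.705] [-3.2  0.3  3.6] [-0.    0.26 -0.01]
```

```bash
python3 -m handwheel '[[[0,0,0.001,0,0,0.1,0],[0,0,0.003,0,0,0.2,0],[0,0,0.004,0,0,0.3,0],[0,0,0.005,0,0,0.4,0],[0,0,0.006,0,0,0.5,0],[0,0,0.008,0,0,0.6,0],[0,0,0.009,0,0,0.7,0],[0,0,0.01,0,0,0.8,0],[0,0,0.012,0,0,0.9,0],[0,0,0.013,0,0,1,0],[0,0,0.013,0,0,1,0]]]' 20
python3 - <<'E'
from h import *
s=bot.sense()
O,Rf=face(FP)
print(np.round(s['qpos'],3),(s['wrist_force']@Rf).round(1),(s['wrist_torque']@Rf).round(2),*delta(*nuttool(.016,np.radians(-30)),s))
a=camera('wrist'); cv2.imwrite('pics/w13.png',a)
E
```

```text
t: 14.17
position: [0.5417, -0.1909, 0.1075]
ee_rot: [0.069, 0.961, 0.13, 0.235]
wrist_force: [-3.1, -0.0, 4.7]
finger_gap: 0.0117
[-0.603  0.151  2.089  0.452  0.493  0.342] [-0.5 -0.5  5.6] [-0.21  0.19 -0.05] [-0.017 -0.016  0.007] [-0.0012 -0.0058  0.0007]
```

View pics/w13.png

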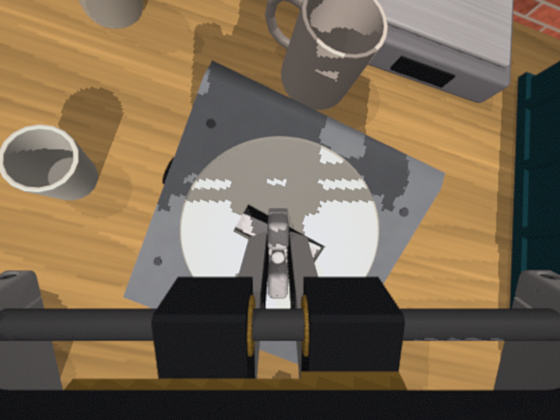

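Nut turns with the gripper (wings at (278,250), slot left behind at an angle). Continue.

```bash
python3 -m handwheel '[[[0,0,0.001,0,0,0.1,0],[0,0,0.003,0,0,0.2,0],[0,0,0.004,0,0,0.3,0],[0,0,0.005,0,0,0.4,0],[0,0,0.006,0,0,0.5,0],[0,0,0.008,0,0,0.6,0],[0,0,0.009,0,0,0.7,0],[0,0,0.01,0,0,0.8,0],[0,0,0.012,0,0,0.9,0],[0,0,0.013,0,0,1,0],[0,0,0.013,0,0,1,0]]]' 20
python3 -m handwheel '[[[0,0,0.001,0,0,0.1,0],[0,0,0.003,0,0,0.2,0],[0,0,0.004,0,0,0.3,0],[0,0,0.005,0,0,0.4,0],[0,0,0.006,0,0,0.5,0],[0,0,0.008,0,0,0.6,0],[0,0,0.009,0,0,0.7,0],[0,0,0.01,0,0,0.8,0],[0,0,0.012,0,0,0.9,0],[0,0,0.013,0,0,1,0],[0,0,0.013,0,0,1,0]]]' 20
python3 - <<'E'
from h import *
s=bot.sense()
O,Rf=face(FP)
print(np.round(s['qpos'],3),(s['wrist_force']@Rf).round(1),(s['wrist_torque']@Rf).round(2),*delta(*nuttool(.013,np.radians(90)),s))
a=camera('wrist'); cv2.imwrite('pics/w14.png',a)
E
```

```text
t: 15.13
position: [0.5421, -0.1916, 0.1065]
ee_rot: [-0.057, 0.897, -0.367, 0.238]
wrist_force: [-4.2, -1.9, 5.4]
finger_gap: 0.0111
t: 16.05
position: [0.542, -0.1918, 0.1053]
ee_rot: [0.168, -0.594, 0.767, -0.178]
wrist_force: [-7.7, -4.3, 5.3]
finger_gap: 0.0112
[-0.603  0.155  2.09   0.453  0.487  2.433] [-3.6 -5.5  7.9] [-0.94  0.72 -0.14] [-0.017  0.015  0.018] [-0.0037  0.0025  0.0028]
```

View pics/w14.png

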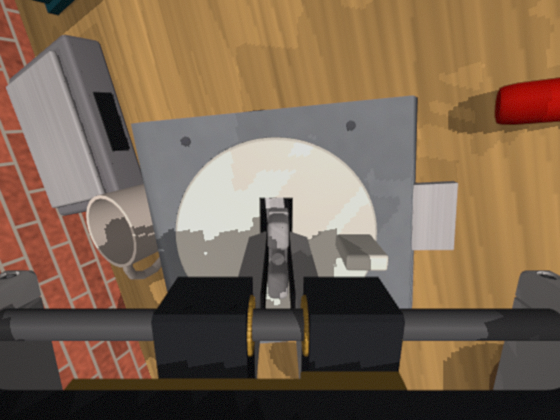

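```bash
python3 -m handwheel '[[[0,0,0,0,0,0,0.15],[0,0,0,0,0,0,0.3],[0,0,0,0,0,0,0.35],[0,0,0,0,0,0,0.35],[0,0,-0.2,0,0,0,0.35],[0,0,-0.45,0,0,0,0.35],[0,0,-0.65,0,0,0,0.35],[0,0,-0.65,0,0,0,0.35]]]' 20
python3 -m handwheel '[[[0,0,0,0,0,-0.11,0.35],[0,0,0,0,0,-0.22,0.35],[0,0,0,0,0,-0.33,0.35],[0,0,0,0,0,-0.44,0.35],[0,0,0,0,0,-0.55,0.35],[0,0,0,0,0,-0.66,0.35],[0,0,0,0,0,-0.77,0.35],[0,0,0,0,0,-0.88,0.35],[0,0,0,0,0,-1,0.35],[0,0,0,0,0,-1,0.35]]]' 20
python3 -m handwheel '[[[0,0,0,0,0,-0.11,0.35],[0,0,0,0,0,-0.22,0.35],[0,0,0,0,0,-0.33,0.35],[0,0,0,0,0,-0.44,0.35],[0,0,0,0,0,-0.55,0.35],[0,0,0,0,0,-0.66,0.35],[0,0,0,0,0,-0.77,0.35],[0,0,0,0,0,-0.88,0.35],[0,0,0,0,0,-1,0.35],[0,0,0,0,0,-1,0.35]]]' 20
python3 -m handwheel '[[[0,0,0,0,0,-0.11,0.35],[0,0,0,0,0,-0.22,0.35],[0,0,0,0,0,-0.33,0.35],[0,0,0,0,0,-0.44,0.35],[0,0,0,0,0,-0.55,0.35],[0,0,0,0,0,-0.66,0.35],[0,0,0,0,0,-0.77,0.35],[0,0,0,0,0,-0.88,0.35],[0,0,0,0,0,-1,0.35],[0,0,0,0,0,-1,0.35]]]' 20
python3 - <<'E'
from h import *
s=bot.sense()
O,Rf=face(FP)
print(np.round(s['qpos'],3),*delta(*nuttool(.013,np.radians(-90)),s))
a=camera('wrist'); cv2.imwrite('pics/w15.png',a)
E
```

```text
t: 16.77
position: [0.5185, -0.1872, 0.1533]
ee_rot: [0.169, -0.594, 0.766, -0.179]
wrist_force: [0.4, -0.1, 0.6]
finger_gap: 0.0331
t: 17.6
position: [0.5179, -0.1864, 0.1496]
ee_rot: [-0.058, 0.898, -0.366, 0.237]
wrist_force: [-0.2, -0.5, -1.2]
finger_gap: 0.033
t: 18.43
position: [0.5178, -0.1865, 0.1499]
ee_rot: [0.068, 0.961, 0.131, 0.234]
wrist_force: [-1.0, 0.4, 0.3]
finger_gap: 0.0328
t: 19.27
position: [0.5178, -0.1866, 0.1501]
ee_rot: [0.176, 0.768, 0.593, 0.169]
wrist_force: [0.6, -0.0, 0.2]
finger_gap: 0.0332
[-0.631  0.059  2.061  0.39   0.614 -0.65 ] [-0.002 -0.007  0.658] [ 0.002  -0.0052 -0.0005]
```

View pics/w15.png

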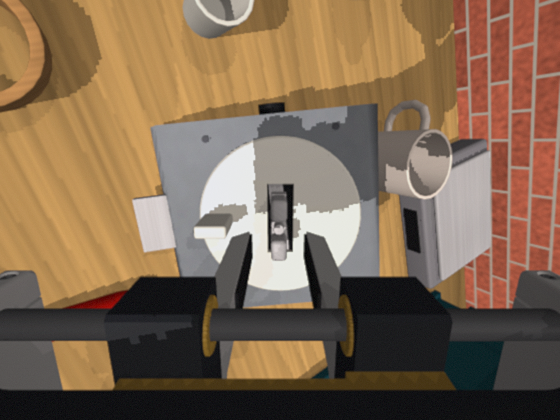

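```bash
python3 -m handwheel '[[[0,0,0.25,0,0,0,0.35],[0,0,0.45,0,0,0,0.35],[0,0,0.6,0,0,0,0.35],[0,0,0.65,0,0,0,0.35],[0,0,0.65,0,0,0,0.3],[0,0,0.65,0,0,0,0.1],[0,0,0.65,0,0,0,0],[0,0,0.65,0,0,0,0],[0,0,0.65,0,0,0,0],[0,0,0.65,0,0,0,0]]]' 25
python3 -m handwheel '[[[0,0,0.001,0,0,0.1,0],[0,0,0.003,0,0,0.2,0],[0,0,0.004,0,0,0.3,0],[0,0,0.005,0,0,0.4,0],[0,0,0.006,0,0,0.5,0],[0,0,0.008,0,0,0.6,0],[0,0,0.009,0,0,0.7,0],[0,0,0.01,0,0,0.8,0],[0,0,0.012,0,0,0.9,0],[0,0,0.013,0,0,1,0],[0,0,0.013,0,0,1,0]]]' 25
python3 - <<'E'
from h import *
s=bot.sense()
O,Rf=face(FP)
print(np.round(s['qpos'],3),(s['wrist_force']@Rf).round(1),(s['wrist_torque']@Rf).round(2),*delta(*nuttool(.0115,np.radians(-30)),s))
a=camera('wrist'); cv2.imwrite('pics/w16.png',a)
E
```

```text
t: 20.15
position: [0.5422, -0.1906, 0.1055]
ee_rot: [0.177, 0.767, 0.594, 0.169]
wrist_force: [-1.2, 0.2, 2.2]
finger_gap: 0.0113
t: 21.07
position: [0.5431, -0.1911, 0.1048]
ee_rot: [0.069, 0.961, 0.13, 0.235]
wrist_force: [-1.7, -0.9, 3.2]
finger_gap: 0.0111
[-0.602  0.156  2.09   0.457  0.486  0.338] [ 0.1 -1.2  3.5] [-0.31  0.24 -0.04] [-0.017 -0.016  0.026] [-0.0011 -0.0058  0.0005]
```

View pics/w16.png

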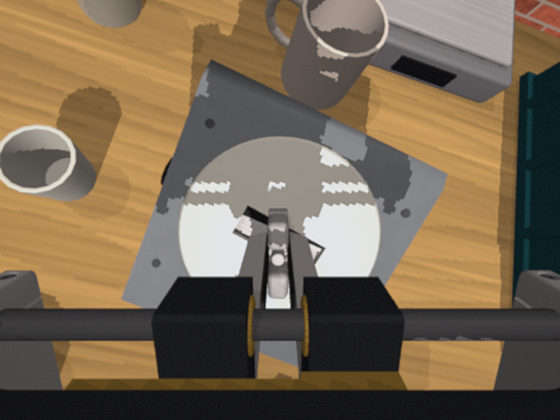

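```bash
cat > q.py <<'E'
from h import *
s=bot.sense()
O,Rf=face(FP); r=Rf.T@Rq(s['ee_rot']).as_matrix()
ang=np.degrees(np.arctan2(r[0,1],-r[1,1]))  # tool-y
f=s['wrist_force']@Rf; m=s['wrist_torque']@Rf
wing=np.degrees(np.arctan2(-r[0,0],r[1,0]))
print('q',np.round(.5-np.radians(wing)+np.pi*2,3),np.round(.5-np.radians(wing)+np.pi,3),'h',((s['position']-O)@Rf).round(4),'F',f.round(1),'M',m.round(3),'j6',round(s['qpos'][5],3))
E
python3 q.py
python3 -m handwheel '[[[0,0,0.001,0,0,0.1,0],[0,0,0.003,0,0,0.2,0],[0,0,0.004,0,0,0.3,0],[0,0,0.005,0,0,0.35,0],[0,0,0.005,0,0,0.35,0],[0,0,0.005,0,0,0.35,0]]]' 25; python3 q.py
python3 -m handwheel '[[[0,0,0.001,0,0,0.05,0],[0,0,0.0015,0,0,0.1,0],[0,0,0.0015,0,0,0.1,0],[0,0,0.0015,0,0,0.1,0]]]' 25; python3 q.py
```

```text
q 7.922 4.78 h [ 0.0018 -0.0006  0.0136] F [-1.2 -0.8  5.2] M [-0.264  0.233 -0.063] j6 0.334
t: 21.62
position: [0.5433, -0.1914, 0.1045]
ee_rot: [0.026, 0.968, -0.045, 0.244]
wrist_force: [-3.7, -2.1, 5.1]
finger_gap: 0.0115
q 8.287 5.146 h [ 0.0018 -0.0008  0.0132] F [-0.5 -2.6  6.1] M [-0.495  0.304 -0.065] j6 0.699
t: 21.95
position: [0.5433, -0.1914, 0.1045]
ee_rot: [0.014, 0.965, -0.095, 0.245]
wrist_force: [-4.7, -2.1, 7.1]
finger_gap: 0.0115
q 8.391 5.25 h [ 0.0019 -0.0009  0.0132] F [-0.4 -2.8  8.3] M [-0.502  0.354  0.025] j6 0.804
```

```bash
python3 -m handwheel '[[[0,0,0.001,0,0,0.05,0],[0,0,0.0015,0,0,0.1,0],[0,0,0.0015,0,0,0.1,0],[0,0,0.0015,0,0,0.1,0]]]' 25; python3 q.py;python3 -m handwheel '[[[0,0,0.001,0,0,0.05,0],[0,0,0.0015,0,0,0.1,0],[0,0,0.0015,0,0,0.1,0],[0,0,0.0015,0,0,0.1,0]]]' 25; python3 q.py
```

```text
t: 22.28
position: [0.5433, -0.1915, 0.1045]
ee_rot: [0.001, 0.958, -0.146, 0.245]
wrist_force: [-5.7, -2.4, 8.3]
finger_gap: 0.0119
q 8.496 5.354 h [ 0.0019 -0.0009  0.0132] F [-0.7 -3.3  9.8] M [-0.513  0.433  0.106] j6 0.908
t: 22.62
position: [0.5433, -0.1916, 0.1045]
ee_rot: [-0.012, 0.95, -0.195, 0.245]
wrist_force: [-5.6, -1.1, 7.6]
finger_gap: 0.0112
q 8.6 5.458 h [ 0.0018 -0.001   0.0132] F [-1.2 -2.   9.2] M [-0.645  0.476  0.218] j6 1.012
```

```bash
python3 -m handwheel '[[[0,0,0.0005,0,0,0.03,0],[0,0,0.001,0,0,0.05,0],[0,0,0.001,0,0,0.05,0],[0,0,0.001,0,0,0.05,0]]]' 30; python3 q.py
python3 -m handwheel '[[[0,0,0,0,0,0,0.1],[0,0,0,0,0,0,0.25],[0,0,0,0,0,0,0.35],[0,0,0,0,0,0,0.35],[0,0,0,0,0,0,0.35]]]' 25; python3 q.py
python3 -m handwheel '[[[0,0,-0.2,0,0,0,0.35],[0,0,-0.5,0,0,0,0.35],[0,0,-0.75,0,0,0,0.35],[0,0,-0.75,0,0,0,0.35],[0,0,-0.75,0,0,0,0.35]]]' 25
python3 - <<'E'
from h import *
s=bot.sense(); a=camera('wrist'); cv2.imwrite('pics/w17.png',a); crop(a,'pics/w17c.png',180,120,380,290,4)
E
python3 q.py
```

```text
t: 22.95
position: [0.5434, -0.1916, 0.1045]
ee_rot: [-0.018, 0.944, -0.22, 0.245]
wrist_force: [-6.5, -1.7, 8.7]
finger_gap: 0.0116
q 8.652 5.51 h [ 0.0019 -0.001   0.0132] F [-1.3 -2.7 10.6] M [-0.602  0.55   0.245] j6 1.064
t: 23.37
position: [0.5429, -0.1902, 0.1027]
ee_rot: [-0.02, 0.944, -0.222, 0.243]
wrist_force: [-0.0, -0.1, 0.8]
finger_gap: 0.0322
q 8.656 5.515 h [0.0005 0.0003 0.0119] F [ 0.4 -0.1  0.7] M [ 0.122  0.205 -0.05 ] j6 1.067
t: 23.78
position: [0.5153, -0.1865, 0.1568]
ee_rot: [-0.019, 0.944, -0.222, 0.244]
wrist_force: [-0.2, -0.2, -0.6]
finger_gap: 0.0329
q 8.657 5.515 h [ 0.0005 -0.0002  0.0719] F [0.4 0.1 0.3] M [ 0.057  0.191 -0.029] j6 1.132
```

View pics/w17c.png

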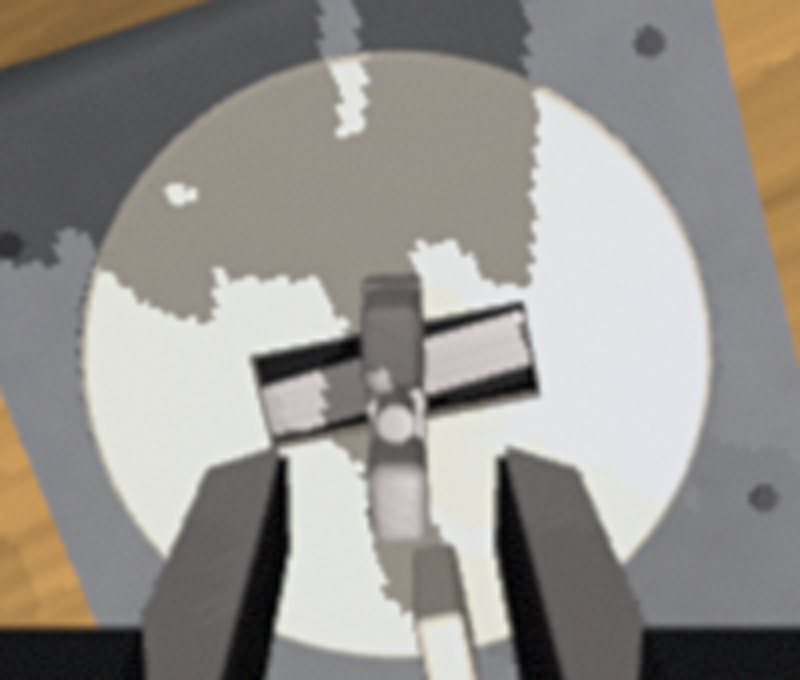

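Run:
```python
from h import *
s=bot.sense();O,Rf=face(FP);C=cam('wrist',s); d=lambda x,y:np.array([180+x/4,120+y/4])
pl=lambda pts,h:(plane(C,[d(*p) for p in pts],n=Rf[:,2],p0=O+h*Rf[:,2])-O)@Rf
# wing outer tops: far edge centre, near edge centre
l=pl([(391,277),(398,540)],.037); v=l[0]-l[1]; w=np.arctan2(-v[0],v[1]); print(l.round(4),np.linalg.norm(v),'q',.5-w,.5-w+np.pi)
t=pl([(396,424)],.034);print('tip',t.round(4))
sl=pl([(253,357),(521,305),(538,393),(276,440)],.006); print(sl.round(4),sl.mean(0)); v=sl[0]-sl[1]+sl[3]-sl[2]; print('slot angle',np.degrees(np.arctan2(-v[0],v[1])))
e=pl([(83,350),(711,350),(395,52),(395,657)],.006); 
a=cv2.imread('pics/w17.png')
```

```text
[[ 0.0279 -0.0076  0.037 ]
 [-0.0224  0.0067  0.037 ]] 0.052261856236255344 q 2.3480401043876347 5.489632757977428
tip [[-0.0005  0.0003  0.034 ]]
[[ 0.0138  0.0278  0.006 ]
 [ 0.0077 -0.0299  0.006 ]
 [-0.0121 -0.0281  0.006 ]
 [-0.0055  0.0292  0.006 ]] [ 0.00096815 -0.00024909  0.006     ]
slot angle -6.284133655979165
```

```bash
python3 -m handwheel '[[[0,0,-0.4,0,0,0,0.35],[0,0,-0.8,0,0,0,0.35],[0,0,-1,0,0,0,0.35],[0,0,-1,0,0,0,0.35],[0,0,-1,0,0,0,0.35]]]' 25
python3 - <<'E'
from h import *
a=camera('side');crop(a,'pics/s18.png',230,110,350,220,5)
b=camera('wrist');cv2.imwrite('pics/w18.png',b); cv2.imwrite('pics/t18.png',camera('top'))
E
```

```text
t: 24.25
position: [0.4777, -0.1806, 0.2258]
ee_rot: [-0.02, 0.944, -0.222, 0.243]
wrist_force: [0.7, 0.0, -0.6]
finger_gap: 0.0332
```

View pics/s18.png

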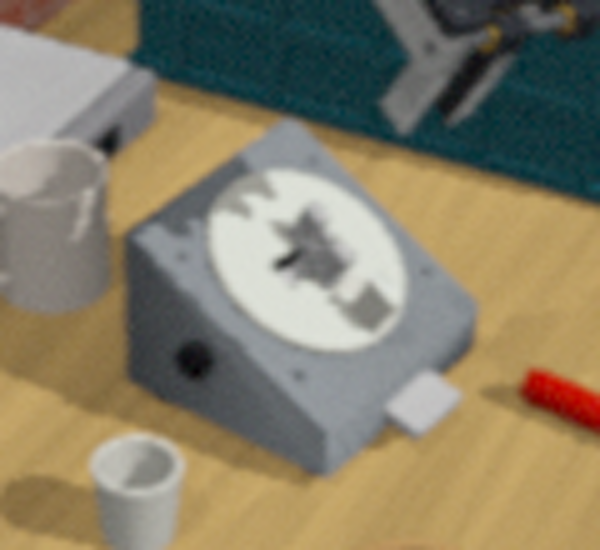

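View pics/t18.png

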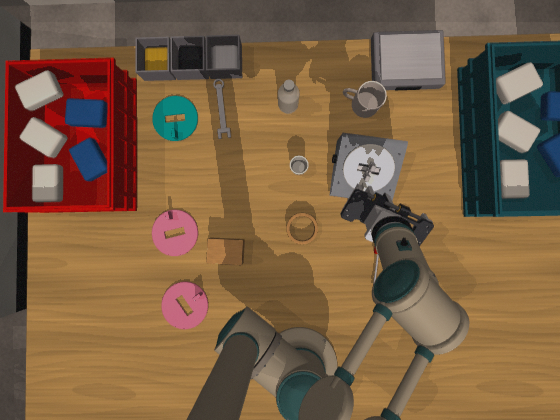

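The cover is flat and centred with the wings across its slot. Nothing else has moved and the gripper is clear, so I'm handing in.

```bash
python3 -c "
from station import bot
print(bot.close_job())"
```

```text
the job is handed in; nothing more can be done
None
```

The cover is on and the wing nut is snug; I handed the job in at about 24 s of the 69 s limit. I laid the white cover over the stud with its lug on the low side. I then turned the nut clockwise in two grasps, from about 0.6 to 5.5 rad, and let go.

- **Cover:** It sits flat against the face, with its slot centre measured about 1 mm from the stud axis, which is within the calibration error. It did not slide when released.
- **Nut:** The wing angle in the picture gives about 5.49 rad; the gripper angle gave 5.51. The turning torque about the stud rose by roughly 0.3 N m from about 5.2 rad on, which fits the nut pressing on the cover. The wings lie across the slot.
- **Forces:** The highest wrist force I read was about 51 N, when I pressed the held cover onto the face. I eased off before letting go.
- **Surroundings:** In the last pictures the gripper is clear of everything. The bystanders and the pink and turquoise look-alikes are where they were; the screwdriver is partly hidden by the arm in the top view but unmoved where it shows.

No check failed.

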